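# Stand the desk microphone up on its dock

### The arm

A 6-joint arm with a two-finger parallel gripper is mounted at the origin on the work surface. World frame = base frame: x ahead of the robot, y to its left, z up, the work surface at z = 0. Lengths are in m, angles in rad, forces in N, time in s.
With the tool pointing down it reaches from about 0.375 to 0.9 m from the base axis. Payload 3.1 kg.
Tool frame: the origin (TCP) lies midway between the tips of the shut fingers; the grasp point (between the pads) lies 19 mm behind it; z points along the fingers, y is the line along which they close (so a half turn about z gives the same grasp; the last joint's range is limited). The gripper opens to 85 mm and grips with 20 to 120 N. Pads are 22 mm wide; open, the fingers measure 114 mm over their backs; the gripper's body (76 mm by 85 mm) begins 54 mm behind the grasp point. The pads swing forward as they close: fully open they stand 13 mm farther back than shut.
Start: joints at [-1.373, 0.527, 1.433, -0, 1.181, -0.178], TCP at [0.23, -0.581, 0.231] pointing down, gripper open.
Joint ranges: [-3.08, 3.08], [-0.75, 2.2], [0.22, 2.44], [-1.43, 4.57], [0, 2.65], [-2.85, 2.85]. Speed limits (rad/s): [2.79, 2.79, 3.14, 3.14, 3.14, 3.14].

### API

Orientations are given as a unit quaternion [x, y, z, w].
In Python, from station import manip gives the robot as it stands.
- The arm moves only by the tool step_arm, never from a script. Its argument "targets" is text: rows parted by semicolons, each of 4 numbers parted by spaces: the shift along the tool's x, y, z in mm, then the turn about the tool's z in degrees. A call has 1 to 12 rows; each row is the pose to reach, as a shift and turn from the pose commanded when the call began, along the tool's axes at that moment; what a row does not reach only later rows make up. A row lasts 1/10 s, in which the tool goes at most 50 mm and 8.59 degrees, less where a joint would pass 70% of its speed; a pose out of reach is approached as far as the arm can. A call with a gripper value outside its range is refused whole. "gripper" is the closure, from 0 (fully open) to 1 (shut), set as the call begins (left out, the last holds). The fingers move at their own pace and stop on an object; "squeeze" is the grip in N (left out, the last holds). Time passes only in rows, so rows that repeat a pose let the fingers close. It gives the time, the measured TCP pose, the force, the opening and the grip force at its end, in the units of the state.
- manip.sense(): the state, without advancing time (a new reading comes with each control period).
- manip.snapshot(name): name is "scene" or "top" or "wrist"; returns the picture (384x512x3 uint8, red, green, blue); there is no depth.
- manip.get_calibration(name): a dict with "fov_y" (degrees; the focal length in pixels is half the picture's height over the tangent of half this angle, whatever the lens; pixels are square), "cx", "cy" (the principal point, pixels), "extrinsics" (4x4, takes a point from camera to world coordinates); the wrist camera has in their place "tool_from_camera" (4x4, takes a point from camera to tool coordinates, whose origin is the TCP and whose axes are the flange's). Camera axes: x right, y down, z forward; pixel columns grow to the right and rows downward; lengths in m; the calibration is good to about 2 mm. A picture is of the moment at which its call begins: read the wrist's pose just before it. get_calibration takes no time and is no camera call.
- manip.sign_off(): hands the job in; it is judged then, once.
Trained networks look in the newest picture that a camera, given by its name, has taken for a name from the list of things; names that differ only in an ending like _2 or _b are one class to them, and where a whole thing is asked for, a point or a joint stands for the part that bears it (a point fixed in the world has none). Each returns a list of dicts, best first, with "p" (0 to 1); they miss things now and then, are a little off and sometimes report something else, mostly with a low value. They report only what shows in the picture. A call takes as long as a camera call. They do not tell look-alikes from the thing itself.
- manip.recognise(camera, query): "position" ([column, row] in pixels, amid what is visible of it).
- manip.masks_of(camera, query): "pixels" (384x512 bool, what is visible of it) and "position" ([column, row] in pixels, amid what is visible of it).
- manip.mark_of(camera, query): "position" ([column, row] in pixels: a listed point, or the origin of a listed thing).
The state is a dict: "t": time; "q": joint angles; "qd": joint speeds; "tau": joint torques, N m; "tcp_pos": TCP position; "tool_rot": TCP orientation; "force": force on the tool from outside, world axes, zero at the start; "ft_torque": the same for the moment, N m; "finger_gap": opening from 0.0 (shut) to 1.0 (fully open); "gripper_force": force on a finger pad.
Only numpy, scipy, OpenCV 4.12 (cv2) and the standard library are available. Lean on these libraries where they do the work, as an engineer would, in place of code of your own. Each camera call takes 0.05 s, during which the arm holds its last target. There are 200 camera calls.

### The job

Get the desk ready for a call: take the slim red microphone out of its sloping wooden cradle, stand it gently (no dropping) upright on the black pad at the far end of the grey metal dock, let go and make sure that it stays standing on its own without wobble. Only then set the orange volume dial upright on the blue pad in front of it. Leave the mouse, the charger and the mug where they are.

Things in the scene. Friction and masses are not known exactly. Their poses are not given: they have to be found in the camera images.
- microphone: slim round microphone, 165 mm tall, 34 mm diameter, about 250 g: red body (0-105 mm), black head (105-165 mm, last 12 mm rounded), narrow flat foot 29 mm across: it topples beyond about 10 degrees. Origin: centre of the foot; z axis from foot to head. At the start it lies in the cradle, z axis 35 degrees above level, foot down against a stop
- cradle: fixed wooden cradle, base 160 x 80 x 10 mm, origin under its centre. The microphone's foot lies at x +60, z 40 mm; its head points to the cradle's -x (towards the robot) and up at 35 degrees. Trough 46 mm wide: side walls, 4 mm lower than the microphone's axis, along 55 mm from the foot; floor under the first 90 mm; from there to the head it is free all round
- dock: fixed grey metal plate, 240 x 120 x 10 mm. Origin: centre of its underside; its x axis (long side) points away from the robot, give or take its yaw
- far_pad (a point): centre of the black round pad, 68 mm across, flush in the dock's top (10 mm above the desk), at the dock's end far from the robot (x +58 mm)
- near_pad (a point): centre of the blue round pad, 84 mm across, flush in the dock's top (10 mm above the desk), at the dock's end near the robot (x -58 mm)
- dial: volume dial: short cylinder, 48 mm diameter, 40 mm tall, black base 12 mm high and orange top, 160 g or so, standing on the desk. Origin: centre of its underside, z up
- mouse: white computer mouse, 105 x 58 x 32 mm, on the desk, to be left alone. Origin: centre of its underside
- charger: white wall charger with three pins lying on its side, about 80 x 85 x 32 mm, to be left alone. Origin: underside of its larger block, pins to its +x
- mug: blue mug, 80 mm across, 92 mm tall, handle to its +y, to be left alone. Origin: centre of its underside
Mind the look-alikes: they are no part of the job. There is more than one size of the dial; the one meant has the size given above.

How it is judged:
On the way, in this order (a step that is already met when the one before it is completed fails the run):
1. the microphone stands upright and still on the black far pad, let go, for a full second (angle between microphone's own z axis and vertical below 0.06 rad and distance between microphone and far_pad below 0.018 m and angular speed of microphone below 0.1 rad/s and linear speed of microphone below 0.02 m/s and contact force between microphone and the fingers below 0.05 N), for 1 s.
2. the dial stands on the blue near pad, let go (angle between dial's own z axis and vertical below 0.06 rad and distance between dial and near_pad below 0.018 m and contact force between dial and the fingers below 0.05 N), for 0.3 s.
At the end, for the whole second after the job is handed in: The microphone stands upright (within 3.4 degrees) and still on the black far pad, its foot within 18 mm of the pad's centre; the dial stands upright and still on the blue near pad, within 18 mm of its centre (angle between each of microphone, dial's own z axis and vertical below 0.06 rad and distance between microphone and far_pad below 0.018 m and angular speed of microphone below 0.1 rad/s and linear speed of each of microphone, dial below 0.02 m/s and distance between dial and near_pad below 0.018 m); the robot touches nothing.
It fails at once if the microphone dropped or left to fall over (moving faster than 0.35 m/s with no finger on it: a fall of over 6 mm) (linear speed of microphone above 0.35 m/s and contact force between microphone and the fingers below 0.05 N).
It fails at once if the mouse, the charger or the mug pushed more than 20 mm (distance of any of mouse, charger, mug from where it was at the start of the episode above 0.02 m).
It also fails if it takes over 61 s, if anything falls off the work surface, if the arm or the gripper's body presses on something with over 40 N, if the wrist force passes 120 N, or if a joint passes its speed limit or range.

## Working session

There is one attempt and no reset: what is moved stays moved. The work goes in short steps, Python scripts to look and compute and a tool call to move; the robot and the scene stay as the last step left them, time stands still between calls to the robot, and variables do not carry over. Pictures are saved under pics/ and viewed, at most 12 in all, crops included, and the job is handed in when it is done.

Besides the shell and the picture viewer there is one more tool, called after "Call:" as name(argument=value, ...) on one line, values as JSON. step_arm: Moves the arm, as the interface text tells. Its arguments: {"type":"object","properties":{"targets":{"type":"string"},"gripper":{"type":"number"},"squeeze":{"type":"number"}},"required":["targets"]}

```bash
mkdir -p pics; ls
python3 - <<'E'
from station import manip
import cv2,numpy as np
a=manip.snapshot("scene");b=manip.snapshot("top")
cv2.imwrite("pics/s0.png",a[:,:,::-1]);cv2.imwrite("pics/t0.png",b[:,:,::-1])
for c in("scene","top","wrist"):print(c,manip.get_calibration(c))
for c in("scene","top"):
  for q in("microphone","cradle","dock","far_pad","near_pad","dial","mouse","charger","mug"):
    print(c,q,[(np.round(d["position"],1).tolist(),round(d["p"],2)) for d in manip.mark_of(c,q)][:4])
s=manip.sense();print(s)
E
```

```text
pics
scene {'fov_y': 45.523032542541365, 'cx': 252.92246607986047, 'cy': 190.61243004646326, 'extrinsics': array([[-0.4979006 ,  0.64476681, -0.57997478,  1.07056209],
       [ 0.8670578 ,  0.3835856 , -0.31791958,  0.30038004],
       [ 0.01748598, -0.66116401, -0.75003759,  0.80987561],
       [ 0.        ,  0.        ,  0.        ,  1.        ]])}
top {'fov_y': 54.95539260683953, 'cx': 257.834139915417, 'cy': 186.34967627485298, 'extrinsics': array([[ 0.02292593, -0.98247117,  0.18499945,  0.36740953],
       [-0.99956928, -0.01913504,  0.02225108, -0.02493485],
       [-0.01832107, -0.18542989, -0.98248669,  0.85228009],
       [ 0.        ,  0.        ,  0.        ,  1.        ]])}
wrist {'fov_y': 67.11089587837007, 'cx': 257.7069379186317, 'cy': 193.6214574979056, 'tool_from_camera': array([[ 6.37387300e-05, -9.53314792e-01, -3.01978317e-01,
         7.74237566e-02],
       [ 9.99999524e-01,  3.54860605e-04, -9.09188337e-04,
         1.31061360e-04],
       [ 9.73902899e-04, -3.01978115e-01,  9.53314360e-01,
        -1.42691488e-01],
       [ 0.00000000e+00,  0.00000000e+00,  0
[... 783 characters left out ...]
: 1.0, 'q': array([-1.37248858e+00,  5.27482141e-01,  1.43267978e+00, -1.10699294e-05,
        1.18139227e+00, -1.78516317e-01]), 'qd': array([ 1.62458092e-04, -1.39374606e-03,  1.06054958e-04, -1.88929682e-05,
       -5.70461215e-04, -1.54206545e-03]), 'tau': array([-1.03407114e-03, -4.42328990e+01, -1.78424442e+01, -2.02184301e-04,
        8.58104704e-04,  8.54484057e-07]), 'tcp_pos': array([ 0.22999397, -0.58113362,  0.23132783]), 'tool_rot': array([ 9.82302505e-01,  1.87301332e-01, -4.93009405e-06,  1.92793532e-05]), 'force': array([-0.41809939,  0.37719644,  0.12328294]), 'ft_torque': array([-0.01155183, -0.01990543, -0.01175218]), 'gripper_force': 0.0, 'finger_gap': 0.9983267953492926}
```

View pictures.

View pics/s0.png

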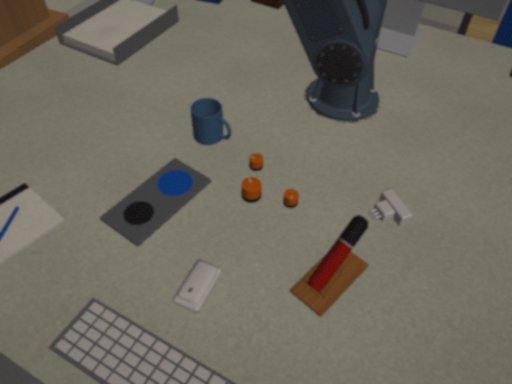

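View pics/t0.png

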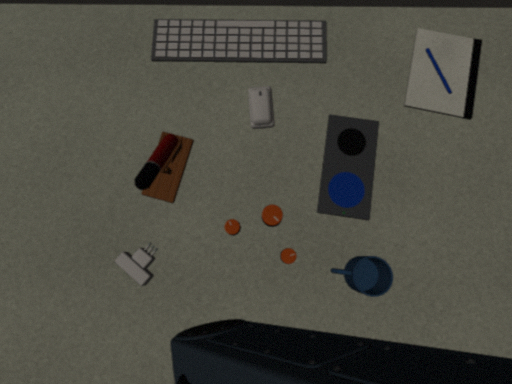

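```bash
cat > h.py <<'E'
from station import manip
import numpy as np
from scipy.spatial.transform import Rotation as R
def cam(c,s=None):
    k=manip.get_calibration(c);f=192/np.tan(np.radians(k["fov_y"]/2))
    if c=="wrist":
        T=np.eye(4);T[:3,:3]=R.from_quat(s["tool_rot"]).as_matrix();T[:3,3]=s["tcp_pos"];E=T@k["tool_from_camera"]
    else:E=k["extrinsics"]
    return f,k["cx"],k["cy"],E
def ray(C,p):
    f,cx,cy,E=C;d=E[:3,:3]@np.array([(p[0]-cx)/f,(p[1]-cy)/f,1]);return E[:3,3],d/np.linalg.norm(d)
def atz(C,p,z):
    o,d=ray(C,p);return o+d*(z-o[2])/d[2]
def tri(L):
    A=np.zeros((3,3));b=np.zeros(3)
    for C,p in L:
        o,d=ray(C,p);P=np.eye(3)-np.outer(d,d);A+=P;b+=P@o
    x=np.linalg.solve(A,b);return x,[np.linalg.norm(np.cross(x-ray(C,p)[0],ray(C,p)[1])) for C,p in L]
def proj(C,X):
    f,cx,cy,E=C;p=E[:3,:3].T@(np.asarray(X)-E[:3,3]);return np.array([cx+f*p[0]/p[2],cy+f*p[1]/p[2]])
E
python3 - <<'E'
from h import *
S=cam("scene");T=cam("top");np.set_printoptions(precision=4,suppress=True)
for n,a,b in [("cradle",(331.5,275.5),(170,167)),("dock",(160.2,200.5),(347.7,168.4)),("far",(138,213.8),(351.8,140.9)),("near",(173.3,178.4),(346.2,189.2)),("mouse",(196.3,286.3),(260.2,110.1)),("mug",(208,133.7),(361.4,272.3))]:
    print(n,*tri([(S,a),(T,b)]))
for p in [(252.4,193.8),(289.3,202.4),(258.7,170.7)]:print(atz(S,p,0))
for p in [(274.3,215.5),(229.7,228.2),(287.3,255.8)]:print(atz(T,p,0))
print("mic foot",atz(S,(313.6,287.3),.04),"charger",atz(T,(140,267),0))
E
```

```text
cradle [0.5679 0.2066 0.0062] [np.float64(0.0036905522446878812), np.float64(0.003690552244687933)]
dock [ 0.5762 -0.2171 -0.0068] [np.float64(0.0012865745686222994), np.float64(0.0012865745686223215)]
far [ 0.6405 -0.226   0.0071] [np.float64(0.00039598209639930696), np.float64(0.00039598209639939055)]
near [ 0.5225 -0.2102  0.0214] [np.float64(0.0028885079996812915), np.float64(0.0028885079996812165)]
mouse [ 0.7199 -0.0103 -0.0011] [np.float64(0.00368881012430299), np.float64(0.0036888101243028383)]
mug [ 0.3368 -0.2406  0.0063] [np.float64(8.371213683986922e-05), np.float64(8.371213683983748e-05)]
[ 0.4536 -0.039   0.    ]
[ 0.4328  0.0475 -0.    ]
[ 0.3806 -0.0632  0.    ]
[ 0.46   -0.0453  0.    ]
[0.4285 0.0569 0.    ]
[ 0.3691 -0.0761  0.    ]
mic foot [0.6283 0.1946 0.04  ] charger [0.3365 0.2575 0.    ]
```

The top picture shows the mic lying from foot (168,142) to head (146,180), the dock pads at (351,141) and (346,189), and the biggest dial at (272,215). The two smaller dials are the look-alikes. The scene picture agrees: the big dial is at (252,188).

```bash
cat >> h.py <<'E'
def plan(xyz,psi=None,s=None):
    s=s or manip.sense();M=R.from_quat(s["tool_rot"]).as_matrix()
    d=M.T@(np.array(xyz)-s["tcp_pos"])*1000
    cur=np.degrees(np.arctan2(M[1,0],M[0,0]));t=0 if psi is None else -((psi-cur+180)%360-180)
    print("t%.2f tcp"%s["t"],s["tcp_pos"].round(4),"psi %.1f"%cur,"shift",d.round(1),"turn %.1f"%t)
E
python3 -c "
from h import *
plan((.60,-.15,.28),-11)"
```

```text
t1.00 tcp [ 0.23   -0.5811  0.2313] psi 21.6 shift [ 502.7 -264.7  -48.7] turn 32.6
```

Call:
step_arm(targets="40 -20 -45 3;85 -45 -49 8;130 -70 -49 14;175 -92 -49 20;220 -116 -49 26;265 -140 -49 32.6;310 -163 -49 32.6;355 -187 -49 32.6;400 -211 -49 32.6;445 -235 -49 32.6;480 -253 -49 32.6;503 -265 -49 32.6")

```text
t: 2.2
tcp_pos: [0.602, -0.1467, 0.2805]
tool_rot: [0.995, -0.095, 0.0, -0.0]
force: [0.6, -0.8, 0.8]
finger_gap: 1.001
gripper_force: 0.0
```

Call:
step_arm(targets="0 0 0 0;0 0 0 0;0 0 0 0;0 0 0 0")

```text
t: 2.6
tcp_pos: [0.5994, -0.1509, 0.2804]
tool_rot: [0.995, -0.097, -0.0, 0.0]
force: [-0.1, -0.1, 0.3]
finger_gap: 0.997
gripper_force: 0.0
```

```bash
cat > look.py <<'E'
import sys,pickle,cv2
from h import *
tag=sys.argv[1];np.set_printoptions(precision=4,suppress=True)
s=manip.sense();im=manip.snapshot("wrist");cv2.imwrite(f"pics/{tag}.png",im[:,:,::-1])
C=cam("wrist",s);D={"C":C,"s":s}
for q in sys.argv[2:]:
    r=manip.mark_of("wrist",q);D[q]=r
    for d in r[:4]:print(q,np.round(d["position"],1),round(d["p"],2),"z0",atz(C,d["position"],0)[:2],"z10",atz(C,d["position"],.01)[:2])
pickle.dump(D,open(tag+".pkl","wb"));plan(s["tcp_pos"],None,s);print(s["force"])
E
python3 look.py w1 far_pad near_pad dial dock
```

```text
far_pad [303.5 119.7] 0.89 z0 [ 0.6391 -0.2247] z10 [ 0.6399 -0.2233]
near_pad [304.  200.1] 0.61 z0 [ 0.5196 -0.2078] z10 [ 0.5233 -0.2068]
dial [242.7 294.6] 0.74 z0 [ 0.3694 -0.0791] z10 [ 0.3766 -0.0811]
dial [207.3 254.7] 0.7 z0 [ 0.4563 -0.0381] z10 [ 0.4615 -0.0411]
dock [305.  162.6] 0.83 z0 [ 0.5775 -0.2178] z10 [ 0.5798 -0.2166]
t2.60 tcp [ 0.5994 -0.1509  0.2804] psi -11.1 shift [0. 0. 0.] turn 0.0
[-0.1068 -0.0528  0.2514]
```

Run:
```python
from h import *
plan((.60,.20,.28),-11)
```

```text
t2.85 tcp [ 0.5999 -0.1504  0.2804] psi -11.1 shift [ -67.2 -343.9    0.4] turn -0.1
```

View pics/w1.png

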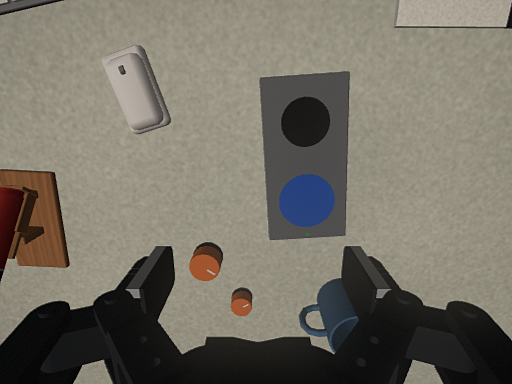

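The wrist picture shows the black pad at (305,121), the blue pad at (307,200) and the target dial at (206,262). The network marks fit.

Call:
step_arm(targets="-8 -45 0 0;-17 -90 0 0;-26 -135 0 0;-35 -180 0 0;-44 -225 0 0;-53 -270 0 0;-61 -315 0 0;-67 -344 0 0;-67 -344 0 0;-67 -344 0 0;-67 -344 0 0;-67 -344 0 0")

```text
t: 4.05
tcp_pos: [0.6004, 0.1993, 0.2804]
tool_rot: [0.995, -0.097, -0.0, 0.0]
force: [0.4, 0.1, 0.7]
finger_gap: 0.998
gripper_force: 0.0
```

```bash
python3 look.py w2 microphone cradle dial
python3 - <<'E'
from h import *
import pickle,cv2
for q in("microphone","cradle"):
    r=manip.masks_of("wrist",q)
    for d in r[:2]:print(q,d["p"],d["position"],d["pixels"].sum())
plan((.60,.12,.30),-11)
E
```

```text
microphone [259.4 139.2] 0.59 z0 [0.6253 0.1921] z10 [0.6265 0.1919]
cradle [254.7 181.9] 0.68 z0 [0.5639 0.2113] z10 [0.5665 0.2106]
dial [424.4 217.6] 0.74 z0 [ 0.4552 -0.0395] z10 [ 0.4604 -0.0342]
dial [369.8 242.6] 0.74 z0 [0.428  0.0483] z10 [0.4339 0.0515]
dial [448.9 259.5] 0.63 z0 [ 0.3717 -0.0776] z10 [ 0.3789 -0.0714]
t4.05 tcp [0.6004 0.1993 0.2804] psi -11.1 shift [0. 0. 0.] turn 0.0
[0.3893 0.0567 0.7084]
microphone 0.69 [258.6, 204.3] 3562
t4.35 tcp [0.6003 0.2002 0.2804] psi -11.1 shift [ 15.1  78.8 -19.6] turn -0.1
```

View pics/w2.png

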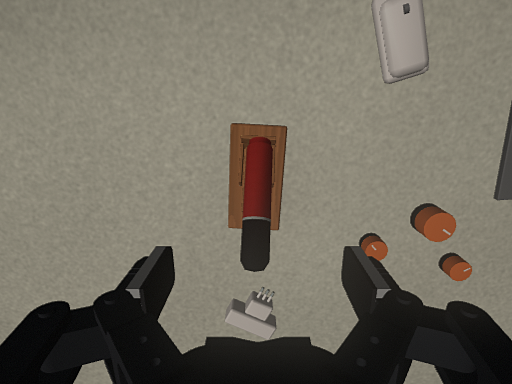

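The mic lies from foot (259,138) to head end (255,270). The cradle outline corners are near (231,123), (287,126), (279,229) and (228,228), and the charger is at (252,315).

Run:
```python
from h import *
import pickle,cv2
D=pickle.load(open("w2.pkl","rb"));C=D["C"];im=cv2.imread("pics/w2.png")
np.set_printoptions(precision=4,suppress=True)
c=np.array([atz(C,p,.01)[:2] for p in [(231,123),(287,126),(279,229),(228,228)]])
print(c,c.mean(0));f=(c[0]+c[1])/2;b=(c[2]+c[3])/2;v=f-b;print("yaw",np.degrees(np.arctan2(v[1],v[0])),np.linalg.norm(v))
# fit mic model: predict the silhouette centreline
for cx,cy,yaw in [(*c.mean(0),np.arctan2(v[1],v[0])),(.568,.2075,-np.radians(13))]:
  u=np.array([np.cos(yaw),np.sin(yaw),0]);F=np.array([cx,cy,.04])+.06*u
  a=-u*np.cos(.6109)+np.array([0,0,np.sin(.6109)])
  for s_ in(0,.05,.105,.165):print(s_,F+a*s_,proj(C,F+a*s_))
# widths of mic rows
hsv=cv2.cvtColor(im,cv2.COLOR_BGR2HSV)
for r in range(145,270,15):
  row=im[r].astype(int);xs=[x for x in range(235,290) if (row[x,2]>1.8*row[x,1]+15 and row[x,1]<35 and r<215) or (r>=222 and row[x].max()<70)]
  print(r,xs[0] if xs else None,xs[-1] if xs else None,len(xs))
```

```text
[[0.656  0.2263]
 [0.637  0.1506]
 [0.4847 0.1884]
 [0.5017 0.2659]] [0.5698 0.2078]
yaw -14.162801518877798 0.1580829656817808
0 [0.628  0.1932 0.04  ] [258.3531 141.0643]
0.05 [0.5883 0.2032 0.0687] [256.6562 176.7032]
0.105 [0.5446 0.2142 0.1002] [254.6214 219.4423]
0.165 [0.497  0.2262 0.1346] [252.1702 270.9238]
0 [0.6265 0.194  0.04  ] [257.9441 142.3624]
0.05 [0.5866 0.2032 0.0687] [256.8906 178.0319]
0.105 [0.5427 0.2134 0.1002] [255.6274 220.7999]
0.165 [0.4948 0.2244 0.1346] [254.1062 272.3046]
145 248 269 22
160 247 271 25
175 246 271 26
190 245 268 24
205 244 265 17
220 None None 0
235 242 269 28
250 241 269 29
265 243 266 24
```

Call:
step_arm(targets="10 40 0 0;15 80 -20 0;15 100 -20 0;15 100 -20 0;15 100 -20 0;15 100 -20 0;15 100 -20 0")

```text
t: 5.05
tcp_pos: [0.5956, 0.1009, 0.2999]
tool_rot: [0.995, -0.095, -0.0, -0.0]
force: [0.3, 0.2, 0.4]
finger_gap: 1.004
gripper_force: 0.0
```

```bash
python3 look.py w3 microphone cradle dial far_pad near_pad
python3 - <<'E'
from h import *
import pickle,cv2
im=cv2.imread("pics/w3.png");np.set_printoptions(precision=4,suppress=True)
A=pickle.load(open("w2.pkl","rb"));B=pickle.load(open("w3.pkl","rb"))
# red/black boundary & ends in both wrist views
def red(n):
  im=cv2.imread(n).astype(int);m=((im[:,:,2]>2.2*im[:,:,1]+15)&(im[:,:,1]<60)).astype(np.uint8)
  m=cv2.morphologyEx(m,cv2.MORPH_OPEN,np.ones((3,3)));k,l,st,ct=cv2.connectedComponentsWithStats(m)
  i=1+np.argmax(st[1:,4]);print(st[i],ct[i]);return ct[i],cv2.minAreaRect(np.argwhere(l==i)[:,::-1].astype(np.float32))
ra,rb=red("pics/w2.png"),red("pics/w3.png");print(ra,rb)
print(tri([(A["C"],ra[0]),(B["C"],rb[0])]))
E
```

```text
microphone [190.5 151. ] 0.61 z0 [0.6204 0.2014] z10 [0.6216 0.1988]
cradle [191.5 188.6] 0.81 z0 [0.5619 0.2154] z10 [0.5644 0.2124]
dial [308.8 246.7] 0.92 z0 [0.424  0.0457] z10 [0.4296 0.0466]
dial [383.8 261.2] 0.86 z0 [ 0.3716 -0.078 ] z10 [ 0.3784 -0.0743]
dial [355.5 220.3] 0.65 z0 [ 0.4576 -0.0367] z10 [ 0.4625 -0.0339]
far_pad [481.8  81.1] 0.69 z0 [ 0.6385 -0.2328] z10 [ 0.6393 -0.2256]
near_pad [467.  163.1] 0.73 z0 [ 0.5209 -0.2151] z10 [ 0.5244 -0.2083]
t5.05 tcp [0.5956 0.1009 0.2999] psi -10.9 shift [0. 0. 0.] turn 0.0
[0.3055 0.1797 0.3621]
[ 243  137   28   80 1554] [255.2767 175.3295]
[ 168  146   33   75 1800] [184.5083 183.3761]
(array([255.2767, 175.3295]), ((256.4111633300781, 176.74365234375), (23.01279640197754, 80.0816879272461), 4.085616588592529)) (array([184.5083, 183.3761]), ((184.80885314941406, 183.6245574951172), (25.588232040405273, 76.18048858642578), 6.709837436676025))
(array([0.5871, 0.2051, 0.0602]), [np.float64(0.0011922293858087102), np.float64(0.001192229385808567)])
```

```bash
python3 -c "
from h import *
plan((.523,.2177,.093),-13)"
```

```text
t5.35 tcp [0.5957 0.1002 0.3002] psi -11.0 shift [ -93.7 -101.5  207.2] turn 2.0
```

Call:
step_arm(targets="-30 -33 20 1;-60 -66 40 2;-94 -101 60 2;-94 -101 90 2;-94 -101 110 2;-94 -101 130 2;-94 -101 150 2;-94 -101 170 2;-94 -101 190 2;-94 -101 200 2;-94 -101 207 2;-94 -101 207 2")

```text
t: 6.55
tcp_pos: [0.5226, 0.2169, 0.0928]
tool_rot: [0.994, -0.113, -0.0, 0.0]
force: [-0.3, 0.0, -0.0]
finger_gap: 0.998
gripper_force: 0.0
```

Call:
step_arm(targets="0 0 0 0;0 0 0 0")

```text
t: 6.75
tcp_pos: [0.5235, 0.2171, 0.0942]
tool_rot: [0.994, -0.113, 0.001, -0.0]
force: [0.8, -0.1, -0.5]
finger_gap: 0.998
gripper_force: 0.0
```

```bash
python3 look.py w4
python3 - <<'E'
from h import *
plan((.523,.2177,.093),-13)
E
```

```text
t6.75 tcp [0.5235 0.2171 0.0942] psi -13.0 shift [0. 0. 0.] turn 0.0
[ 0.8186 -0.0756 -0.4656]
t6.80 tcp [0.5234 0.217  0.0942] psi -13.0 shift [-0.5 -0.6  1.2] turn -0.0
```

View pics/w4.png

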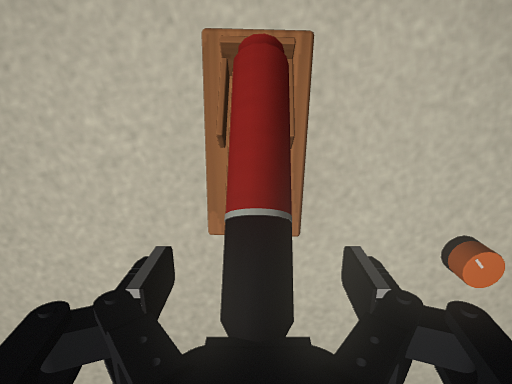

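The mic runs straight down the picture, centred at column 258 between the fingers (158 and 358), so I close.

Call:
step_arm(targets="0 0 0 0;0 0 0 0;0 0 0 0;0 0 0 0;0 0 0 0;0 0 0 0;0 0 0 0;0 0 0 0;0 0 0 0;0 0 0 0", gripper=1, squeeze=25)

```text
t: 7.8
tcp_pos: [0.5227, 0.2169, 0.0935]
tool_rot: [0.994, -0.113, -0.0, -0.0]
force: [-0.4, -0.4, 5.1]
finger_gap: 0.387
gripper_force: 26.9
```

Call:
step_arm(targets="-2 0 -3 0;-6 0 -8 0;-10 0 -13 0;-15 0 -20 0;-20 0 -30 0;-20 0 -42 0;-20 0 -56 0;-20 0 -72 0;-20 0 -90 0;-20 0 -105 0;-20 0 -112 0;-20 0 -112 0")

```text
t: 9.0
tcp_pos: [0.5041, 0.2216, 0.207]
tool_rot: [0.994, -0.113, 0.002, -0.001]
force: [0.4, 0.1, -3.3]
finger_gap: 0.385
gripper_force: 26.0
```

```bash
python3 look.py w5
```

```text
t9.00 tcp [0.5041 0.2216 0.207 ] psi -13.0 shift [0. 0. 0.] turn 0.0
[ 0.4206  0.1181 -3.2774]
```

View pics/w5.png

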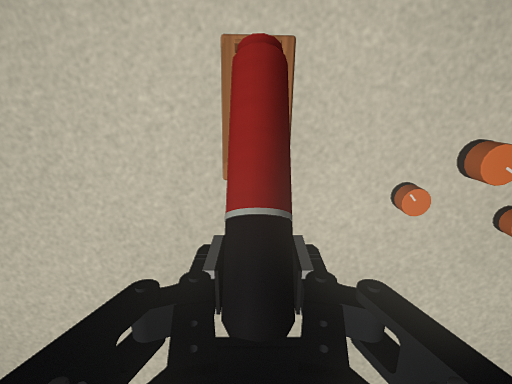

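The mic is held on the pad centreline at its old 35° angle: foot at (259,40), silver ring at row 214. It doesn't swing, so I fit its angle and the grasp distance.

```bash
cat > fit.py <<'E'
import sys,cv2
from h import *
from scipy.optimize import least_squares
# mic in tool frame: axis in x-z plane (foot to +x); finds (Fx,Fz,theta) is 3 unknowns from 2 features -> assume pivot (0,-hp)
def feats(im):
    im=im.astype(int);m=((im[:,:,0]>2.2*im[:,:,1]+15)&(im[:,:,1]<60)).astype(np.uint8)
    m=cv2.morphologyEx(m,cv2.MORPH_OPEN,np.ones((3,3)));k,l,st,ct=cv2.connectedComponentsWithStats(m)
    i=1+np.argmax(st[1:,4]);ys,xs=np.nonzero(l==i);c=(xs>252)&(xs<264);return ys[c].min(),ys[c].max(),st[i]
k=manip.get_calibration("wrist");f=192/np.tan(np.radians(k["fov_y"]/2));C=(f,k["cx"],k["cy"],k["tool_from_camera"])
def model(th,s,h=.021):
    ax=np.array([-np.cos(th),0,-np.sin(th)]);up=np.array([np.sin(th),0,-np.cos(th)]) # towards the camera side of the mic
    F=np.array([0,0,-h])-s*ax
    pts=[F+r*up+z*ax for z,r in((0,.0145),(.004,.017))]
    top=min(proj(C,p)[1] for p in pts);bot=proj(C,F+.105*ax+.017*up)[1]
    return top,bot
def fit(im):
    a,b,st=feats(im)
    r=least_squares(lambda p:np.array(model(*p))-(a,b),[.7,.13],x_scale=[.1,.01]);return a,b,st,np.degrees(r.x[0]),r.x[1],r.cost
if __name__=="__main__":
    im=manip.snapshot("wrist") if len(sys.argv)<2 else cv2.imread(sys.argv[1])[:,:,::-1]
    s=manip.sense();print(fit(im));plan(s["tcp_pos"],None,s);print("F",s["force"].round(1),"grip",s["gripper_force"],s["finger_gap"])
E
python3 fit.py pics/w4.png; python3 fit.py pics/w5.png
python3 - <<'E'
from h import *
p=np.radians(-13);u=np.array([np.cos(p),np.sin(p),0]);pad=np.array([.6400,-.2240,.010])
E_=pad-.0145*u;th=np.radians(35);s=.13
G=E_+u*(.0145*np.sin(th)-s*np.cos(th))+np.array([0,0,.0145*np.cos(th)+s*np.sin(th)])
print(G);plan(G-[0,0,.021]+[0,0,.02],-13)
E
```

```text
(np.int64(34), np.int64(207), array([ 226,   34,   64,  178, 9450], dtype=int32), np.float64(36.26966108085286), np.float64(0.13188693893476772), np.float64(8.077935669463161e-28))
t9.05 tcp [0.5034 0.2215 0.2059] psi -13.0 shift [0. 0. 0.] turn 0.0
F [-0.1  0.7 -2.2] grip 26.006570421159267 0.38878654685528813
(np.int64(34), np.int64(207), array([ 227,   34,   62,  177, 9097], dtype=int32), np.float64(36.26966108085286), np.float64(0.13188693893476772), np.float64(8.077935669463161e-28))
t9.05 tcp [0.5034 0.2215 0.2059] psi -13.0 shift [0. 0. 0.] turn 0.0
F [-0.1  0.7 -2.2] grip 26.006570421159267 0.38878654685528813
[ 0.53021489 -0.19865411  0.09644264]
t9.05 tcp [0.5034 0.2215 0.2059] psi -13.0 shift [120.6 403.3 110.4] turn -0.0
```

Call:
step_arm(targets="4 15 0 0;14 45 0 0;26 85 0 0;38 125 0 0;50 165 0 0;62 205 0 0;74 245 0 0;86 285 0 0;98 325 0 0;110 360 0 0;118 390 20 0;121 403 40 0")

```text
t: 10.25
tcp_pos: [0.5303, -0.2031, 0.1646]
tool_rot: [0.993, -0.115, 0.001, 0.001]
force: [0.3, 0.2, -3.2]
finger_gap: 0.387
gripper_force: 26.1
```

Call:
step_arm(targets="0 0 10 0;0 0 25 0;0 0 40 0;0 0 55 0;0 0 65 0;0 0 70 0;0 0 70 0;0 0 70 0")

```text
t: 11.05
tcp_pos: [0.5308, -0.1985, 0.0957]
tool_rot: [0.994, -0.113, 0.0, 0.0]
force: [0.5, -0.1, -3.1]
finger_gap: 0.386
gripper_force: 26.2
```

```bash
python3 fit.py
```

```text
(np.int64(33), np.int64(207), array([ 226,   33,   65,  178, 9987], dtype=int32), np.float64(35.959941133082715), np.float64(0.1319374001305384), np.float64(8.077935669463161e-28))
t11.10 tcp [ 0.5309 -0.1986  0.0959] psi -13.0 shift [0. 0. 0.] turn 0.0
F [ 0.2  0.2 -2. ] grip 26.172114796936512 0.3871768338615932
```

Call:
step_arm(targets="0 0 4 0;0 0 8 0;0 0 11 0;0 0 14 0;0 0 16 0;0 0 17 0;0 0 17 0", squeeze=20)

```text
t: 11.8
tcp_pos: [0.5304, -0.1985, 0.0781]
tool_rot: [0.994, -0.113, -0.0, -0.0]
force: [-0.2, -0.1, -2.5]
finger_gap: 0.384
gripper_force: 26.1
```

```bash
python3 fit.py
```

```text
(np.int64(33), np.int64(207), array([  226,    33,    65,   178, 10001], dtype=int32), np.float64(35.959877168888056), np.float64(0.13193713219008382), np.float64(4.0389678347315804e-28))
t11.85 tcp [ 0.5305 -0.1985  0.0782] psi -13.0 shift [0. 0. 0.] turn 0.0
F [-0.3  0.7 -3.1] grip 26.144596561789513 0.3859994386321236
```

Call:
step_arm(targets="0 0 1 0;0 0 2 0;0 0 3 0;0 0 3 0", gripper=0.63, squeeze=20)

```text
t: 12.25
tcp_pos: [0.5303, -0.1984, 0.0754]
tool_rot: [0.994, -0.113, -0.0, -0.0]
force: [-1.6, 0.4, -1.1]
finger_gap: 0.388
gripper_force: 26.3
```

```bash
python3 fit.py
```

```text
(np.int64(32), np.int64(207), array([  226,    32,    66,   180, 10113], dtype=int32), np.float64(35.651545265481786), np.float64(0.13198822447443445), np.float64(1.6155871338926322e-27))
t12.30 tcp [ 0.5303 -0.1985  0.0755] psi -13.0 shift [0. 0. 0.] turn 0.0
F [-1.1  1.1 -0.6] grip 26.325865164399147 0.38547642486696615
```

Call:
step_arm(targets="0 0 0 0;0 0 0 0;0 0 0 0", gripper=0.615)

```text
t: 12.6
tcp_pos: [0.5304, -0.1985, 0.0754]
tool_rot: [0.994, -0.113, -0.0, -0.0]
force: [-0.7, 0.1, -0.6]
finger_gap: 0.387
gripper_force: 26.3
```

Call:
step_arm(targets="0 0 0 0;0 0 0 0;0 0 0 0", gripper=0.605)

```text
t: 12.9
tcp_pos: [0.5305, -0.1985, 0.0754]
tool_rot: [0.994, -0.113, 0.0, 0.0]
force: [-1.0, 0.3, -1.1]
finger_gap: 0.4
gripper_force: 1.7
```

```bash
python3 fit.py
```

```text
(np.int64(33), np.int64(207), array([  226,    33,    65,   179, 10081], dtype=int32), np.float64(35.95990878516073), np.float64(0.13193722786759624), np.float64(2.0194839173657902e-27))
t12.95 tcp [ 0.5305 -0.1985  0.0754] psi -13.0 shift [0. 0. 0.] turn 0.0
F [-1.2  0.5 -0.3] grip 1.7364374035969377 0.39271085482529633
```

Call:
step_arm(targets="1 0 -1.5 0;3 0 -3.5 0;5 0 -5.5 0;7 0 -7 0;9 0 -9 0;11 0 -11 0;13 0 -12.7 0;15 0 -14.3 0;15 0 -14.3 0")

```text
t: 13.85
tcp_pos: [0.5455, -0.202, 0.0899]
tool_rot: [0.994, -0.113, 0.0, 0.0]
force: [-1.2, -0.0, -0.3]
finger_gap: 0.4
gripper_force: 3.8
```

```bash
python3 fit.py
```

```text
(np.int64(60), np.int64(205), array([ 227,   60,   62,  152, 7766], dtype=int32), np.float64(45.15156341865891), np.float64(0.1318129393450866), np.float64(0.0))
t13.90 tcp [ 0.5453 -0.2019  0.0898] psi -13.0 shift [0. 0. 0.] turn 0.0
F [-2.   0.   0.2] grip 3.872257601469755 0.39194376819391974
```

Call:
step_arm(targets="4.5 0 -3.5 0;9.4 0 -6.8 0;14 0 -10 0;19.3 0 -12.8 0;24.5 0 -15.5 0;29.7 0 -18 0;35 0 -20.1 0;40.4 0 -22.1 0;46 0 -23.9 0;51.6 0 -25.4 0;51.6 0 -25.4 0")

```text
t: 15.0
tcp_pos: [0.5969, -0.214, 0.1154]
tool_rot: [0.994, -0.113, 0.001, 0.0]
force: [-0.6, 0.7, 1.7]
finger_gap: 0.398
gripper_force: 4.3
```

```bash
python3 fit.py
```

```text
(np.int64(129), np.int64(211), array([ 230,  129,   53,   92, 3586], dtype=int32), np.float64(70.99553012110319), np.float64(0.129210059867815), np.float64(4.0389678347315804e-28))
t15.05 tcp [ 0.5964 -0.2138  0.1153] psi -13.0 shift [0. 0. 0.] turn 0.0
F [-0.4 -0.4  1.2] grip 4.2795562371611595 0.39365274154855134
```

Call:
step_arm(targets="5.5 0 -1.2 0;11.3 0 -2.2 0;17 0 -2.9 0;22.9 0 -3.4 0;28 0 -3.5 0;33 0 -3.5 0;38 0 -3.3 0;42 0 -3 0;45 0 -2.7 0;46 0 -2.5 0;46 0 -2.5 0")

```text
t: 16.15
tcp_pos: [0.6405, -0.224, 0.1177]
tool_rot: [0.994, -0.113, 0.0, 0.0]
force: [-0.1, 0.9, 3.3]
finger_gap: 0.39
gripper_force: 4.2
```

```bash
python3 fit.py; python3 look.py w6
python3 - <<'E'
from h import *
plan((.640,-.224,.121),-13)
import cv2
for c in("scene","top"):
  a=manip.snapshot(c);p=proj(cam(c),(.64,-.224,.08)).astype(int);print(p)
  cr=a[max(0,p[1]-75):p[1]+75,max(0,p[0]-100):p[0]+100]
  cv2.imwrite(f"pics/{c}6.png",cv2.resize(cr,None,fx=2,fy=2)[:,:,::-1])
a,b=cv2.imread("pics/scene6.png"),cv2.imread("pics/top6.png");w=400
cv2.imwrite("pics/st6.png",np.hstack([cv2.resize(a,(400,300)),cv2.resize(b,(400,300))]))
E
```

```text
(np.int64(178), np.int64(221), array([ 233,  178,   32,   52, 1002], dtype=int32), np.float64(91.33236449217372), np.float64(0.12644999332589815), np.float64(8.077935669463161e-28))
t16.20 tcp [ 0.6404 -0.224   0.1177] psi -13.0 shift [0. 0. 0.] turn 0.0
F [ 0.6 -1.5  2.8] grip 4.213028345257044 0.3950181566183791
t16.20 tcp [ 0.6404 -0.224   0.1177] psi -13.0 shift [0. 0. 0.] turn 0.0
[ 0.6298 -1.5081  2.7558]
t16.25 tcp [ 0.6403 -0.2239  0.1177] psi -13.0 shift [-0.3  0.2 -3.3] turn -0.0
[132 192]
[358 130]
```

View pics/st6.png

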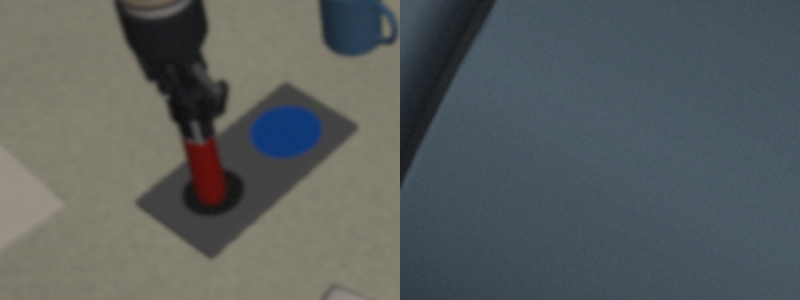

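View pics/w6.png

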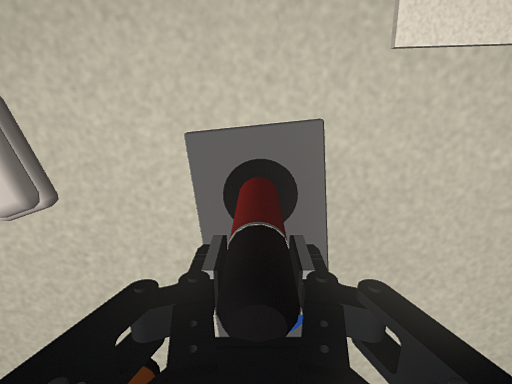

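The wrist picture shows the mic upright in the fingers. Its foot's far edge is at (259,178) inside the black pad, which spans columns 223–297 and has its far edge at row 159. The scene crop agrees. I'll check the foot's offset numerically.

Run:
```python
from h import *
import pickle
C=pickle.load(open("w6.pkl","rb"))["C"]
l,r,t=[atz(C,p,.01)[:2] for p in((223,193),(297,193),(260,158.5))]
u=np.array([np.cos(np.radians(-13)),np.sin(np.radians(-13))]);pc=(l+r)/2;print("pad",pc,"w",np.linalg.norm(l-r),"from far edge",t-.034*u)
e=atz(C,(259,178),.01)[:2];print("foot",e-.0145*u, atz(C,(259,178),.013)[:2]-.017*u)
```

```text
pad [ 0.63869093 -0.22551032] w 0.06710636748084808 from far edge [ 0.63637004 -0.22490232]
foot [ 0.63843862 -0.22450483] [ 0.63675999 -0.2241038 ]
```

Call:
step_arm(targets="0 0 -0.5 0;0 0 -0.5 0;0 0 -0.5 0;0 0 -0.5 0", gripper=0.58)

```text
t: 16.75
tcp_pos: [0.6398, -0.2236, 0.1176]
tool_rot: [0.994, -0.113, -0.0, -0.0]
force: [-0.5, -0.3, 0.9]
finger_gap: 0.418
gripper_force: 0.0
```

```bash
python3 fit.py
```

```text
(np.int64(177), np.int64(218), array([ 233,  177,   32,   51, 1033], dtype=int32), np.float64(91.40171596356171), np.float64(0.13096693727990105), np.float64(4.0389678347315804e-28))
t16.80 tcp [ 0.6399 -0.2237  0.1177] psi -13.0 shift [0. 0. 0.] turn 0.0
F [0.4 0.9 0.1] grip 0.0 0.4179390178031604
```

Call:
step_arm(targets="0 0 0 0;0 0 0 0;0 0 0 0;0 0 0 0;0 0 0 0;0 0 0 0;0 0 0 0;0 0 0 0", gripper=0)

```text
t: 17.6
tcp_pos: [0.6402, -0.2238, 0.118]
tool_rot: [0.994, -0.113, 0.0, -0.0]
force: [0.0, 0.8, 0.2]
finger_gap: 0.998
gripper_force: 0.0
```

Call:
step_arm(targets="0 0 -3 0;0 0 -10 0;0 0 -20 0;0 0 -32 0;0 0 -46 0;0 0 -60 0;0 0 -75 0;0 0 -90 0;0 0 -110 0;0 0 -130 0;0 0 -140 0;0 0 -140 0")

```text
t: 18.8
tcp_pos: [0.6411, -0.2243, 0.2605]
tool_rot: [0.994, -0.113, 0.002, 0.001]
force: [-0.4, 0.3, -0.1]
finger_gap: 1.002
gripper_force: 0.0
```

```bash
python3 look.py w7 dial near_pad microphone mouse mug
python3 - <<'E'
from h import *
plan((.53,-.045,.26),-13)
E
```

```text
dial [210.  332.5] 0.8 z0 [ 0.368  -0.0772] z10 [ 0.3766 -0.0813]
dial [174.1 295.1] 0.68 z0 [ 0.4541 -0.0405] z10 [ 0.4606 -0.0455]
dial [ 94.3 139.5] 0.66 z0 [ 0.72   -0.0113] z10 [ 0.7199 -0.017 ]
dial [261.5 204.1] 0.48 z0 [ 0.576  -0.2151] z10 [ 0.5795 -0.2157]
near_pad [266.3 240.4] 0.84 z0 [ 0.5166 -0.2092] z10 [ 0.5216 -0.21  ]
mouse [ 93.4 140.1] 0.59 z0 [ 0.7195 -0.0098] z10 [ 0.7195 -0.0155]
mug [311.1 333.7] 0.83 z0 [ 0.3262 -0.246 ] z10 [ 0.3359 -0.2459]
t18.80 tcp [ 0.6411 -0.2243  0.2605] psi -13.0 shift [0. 0. 0.] turn 0.0
[-0.3928  0.319  -0.1056]
t19.10 tcp [ 0.6396 -0.2235  0.2566] psi -13.0 shift [-147.  -149.3   -2.9] turn -0.0
```

View pics/w7.png

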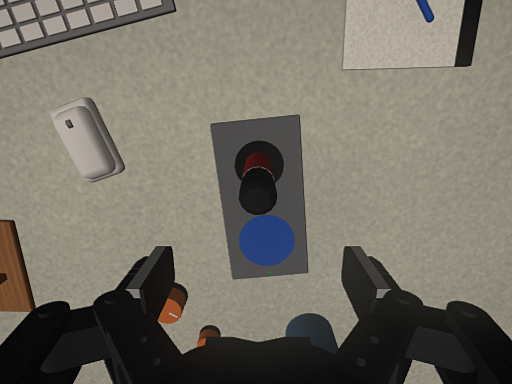

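The mic stands alone on the black pad (foot near (259,160)), and the mouse, mug and dials are unmoved. To keep the camera side away from the mic, I turn the tool half round on the way to the dial.

Call:
step_arm(targets="-10 -12 0 -8;-25 -30 0 -16;-45 -48 0 -24;-65 -66 0 -32;-90 -84 0 -40;-120 -102 0 -48;-150 -120 0 -56;-175 -132 0 -64;-195 -140 0 -72;-215 -145 0 -80;-235 -145 0 -88;-235 -145 0 -92")

```text
t: 20.3
tcp_pos: [0.4405, -0.0282, 0.2573]
tool_rot: [0.77, 0.638, -0.001, -0.002]
force: [-0.4, 0.3, 0.4]
finger_gap: 1.0
gripper_force: 0.0
```

```bash
python3 -c "
from h import *
plan((.44,-.04,.2),167)"
```

```text
t20.30 tcp [ 0.4405 -0.0282  0.2573] psi 79.3 shift [-11.7   2.   57.3] turn -87.7
```

Call:
step_arm(targets="-2 0 5 -8;-6 1 10 -16;-12 2 18 -24;-12 2 26 -32;-12 2 35 -40;-12 2 45 -48;-12 2 57 -56;-12 2 57 -64;-12 2 57 -72;-12 2 57 -80;-12 2 57 -88;-12 2 57 -88")

```text
t: 21.5
tcp_pos: [0.4433, -0.0418, 0.2006]
tool_rot: [0.113, 0.994, 0.0, -0.0]
force: [-0.4, 0.1, -0.9]
finger_gap: 1.0
gripper_force: 0.0
```

Call:
step_arm(targets="0 0 0 0;0 0 0 0")

```text
t: 21.7
tcp_pos: [0.4434, -0.0418, 0.2009]
tool_rot: [0.114, 0.993, 0.0, -0.0]
force: [0.4, 0.4, 1.0]
finger_gap: 1.0
gripper_force: 0.0
```

```bash
cat > dial.py <<'E'
import sys,cv2
from h import *
np.set_printoptions(precision=4,suppress=True)
s=manip.sense();im=manip.snapshot("wrist");C=cam("wrist",s);a=im.astype(int);cv2.imwrite(f"pics/{sys.argv[1]}.png",im[:,:,::-1])
m=((a[:,:,0]>1.7*a[:,:,1]+20)&(a[:,:,0]>2*a[:,:,2])).astype(np.uint8);m=cv2.morphologyEx(m,cv2.MORPH_OPEN,np.ones((3,3)))
k,l,st,ct=cv2.connectedComponentsWithStats(m)
for i in range(1,k):
    if st[i,4]>100:print("orange",st[i],ct[i].round(1),atz(C,ct[i],.030))
m=((a[:,:,2]>1.7*a[:,:,0]+20)).astype(np.uint8);k,l,st,ct=cv2.connectedComponentsWithStats(m)
for i in range(1,k):
    if st[i,4]>300:print("blue",st[i],ct[i].round(1),atz(C,ct[i],.010))
for q in("dial","near_pad"):
  for d in manip.mark_of("wrist",q)[:3]:print(q,np.round(d["position"],1),round(d["p"],2),atz(C,d["position"],0 if q=="dial" else .01)[:2])
plan((.456,-.039,.02),None,s)
E
python3 dial.py w8
```

```text
orange [193  98  33  32 804] [209.5 113.2] [ 0.3676 -0.0756  0.03  ]
blue [ 112  228   66   48 1615] [137.7 247.3] [ 0.5062 -0.2142  0.01  ]
dial [261.4 178.2] 0.87 [ 0.4558 -0.0398]
dial [212.9 110.2] 0.87 [ 0.3652 -0.0758]
dial [330.5 142.1] 0.78 [0.4315 0.0493]
near_pad [146.1 254.8] 0.62 [ 0.5189 -0.2074]
t21.70 tcp [ 0.4434 -0.0418  0.2009] psi 166.9 shift [-11.7   5.6 180.9] turn 0.0
```

View pics/w8.png

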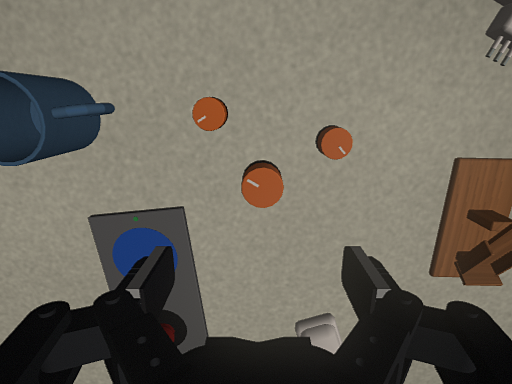

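The big dial's top face is centred at (262,187) and is about 42 px across. The two look-alikes, at (210,113) and (334,143), are about 33 px.

Run:
```python
from h import *
C=cam("wrist",manip.sense())
c=atz(C,(262.3,187),.04);print(c,np.linalg.norm(atz(C,(241,187),.04)-atz(C,(283.5,187),.04)))
plan((c[0],c[1],.008))
```

```text
[ 0.45565969 -0.0392824   0.04      ] 0.04640646735751877
t21.85 tcp [ 0.4435 -0.0418  0.201 ] psi 166.9 shift [-11.3   5.2 193. ] turn 0.0
```

Call:
step_arm(targets="-5 3 25 0;-11 5 55 0;-11 5 85 0;-11 5 115 0;-11 5 140 0;-11 5 160 0;-11 5 175 0;-11 5 185 0;-11 5 192 0;-11 5 192 0;-11 5 192 0")

```text
t: 22.95
tcp_pos: [0.4556, -0.0395, 0.0093]
tool_rot: [0.113, 0.994, -0.0, 0.0]
force: [-0.3, -1.3, 0.1]
finger_gap: 0.996
gripper_force: 0.0
```

Call:
step_arm(targets="0 0 0 0;0 0 0 0;0 0 0 0;0 0 0 0;0 0 0 0;0 0 0 0;0 0 0 0;0 0 0 0", gripper=1, squeeze=25)

```text
t: 23.75
tcp_pos: [0.4557, -0.0396, 0.0097]
tool_rot: [0.113, 0.994, -0.0, 0.001]
force: [-0.5, -0.4, 5.6]
finger_gap: 0.539
gripper_force: 25.5
```

```bash
python3 -c "
from h import *
s=manip.sense();print(s['force'],s['finger_gap'],s['gripper_force'])
z=s['tcp_pos'][2]
plan((.5225,-.2085,z+.0105),None,s)"
```

```text
[-0.45907917 -0.3833417   5.57582013] 0.5394176168717185 25.453826390148606
t23.75 tcp [ 0.4557 -0.0396  0.0097] psi 167.0 shift [-103.1 -149.6  -10.3] turn 0.0
```

Call:
step_arm(targets="0 0 -15 0;0 0 -40 0;0 0 -60 0;-15 -22 -60 0;-35 -50 -60 0;-55 -80 -60 0;-75 -108 -60 0;-92 -133 -60 0;-103 -150 -60 0;-103 -150 -60 0;-103 -150 -50 0;-103 -150 -40 0")

```text
t: 24.95
tcp_pos: [0.5207, -0.2071, 0.0481]
tool_rot: [0.113, 0.994, 0.001, -0.001]
force: [-0.6, -0.8, -1.3]
finger_gap: 0.541
gripper_force: 26.6
```

Call:
step_arm(targets="0 0 8 0;0 0 16 0;0 0 22 0;0 0 26 0;0 0 28 0;0 0 28 0;0 0 28 0")

```text
t: 25.65
tcp_pos: [0.5221, -0.2089, 0.0212]
tool_rot: [0.113, 0.994, -0.0, 0.0]
force: [-0.0, -0.6, -1.6]
finger_gap: 0.539
gripper_force: 26.6
```

```bash
python3 -c "
from h import *
s=manip.sense();print(s['force'],s['finger_gap'],s['gripper_force'])
plan((.5225,-.2085,.0202),None,s)"
```

```text
[-0.00658791 -0.63545273 -1.55275252] 0.539181836360357 26.586620436573867
t25.65 tcp [ 0.5221 -0.2089  0.0212] psi 167.0 shift [-0.3  0.5  1. ] turn 0.0
```

Hanging about 1 mm above the pad; I lower until the force shows contact.

Call:
step_arm(targets="0 0 0.7 0;0 0 1.2 0;0 0 1.7 0;0 0 1.7 0;0 0 1.7 0")

```text
t: 26.15
tcp_pos: [0.522, -0.2089, 0.0197]
tool_rot: [0.113, 0.994, -0.0, 0.0]
force: [-0.6, 1.1, 2.5]
finger_gap: 0.54
gripper_force: 27.0
```

Call:
step_arm(targets="0 0 0 0;0 0 0 0;0 0 0 0;0 0 0 0;0 0 0 0;0 0 0 0;0 0 0 0;0 0 0 0", gripper=0)

```text
t: 26.95
tcp_pos: [0.5219, -0.2088, 0.0193]
tool_rot: [0.113, 0.994, 0.0, -0.0]
force: [0.5, 0.1, -0.2]
finger_gap: 0.995
gripper_force: 0.0
```

Call:
step_arm(targets="0 0 -10 0;0 0 -30 0;0 0 -60 0;0 0 -90 0;0 0 -130 0;0 0 -170 0;0 0 -200 0;0 0 -200 0;0 0 -200 0;0 0 -200 0")

```text
t: 27.95
tcp_pos: [0.5209, -0.2081, 0.2183]
tool_rot: [0.113, 0.994, 0.001, -0.001]
force: [-0.3, 0.4, 0.1]
finger_gap: 1.006
gripper_force: 0.0
```

```bash
python3 dial.py w9; python3 look.py w9b microphone far_pad
```

```text
orange [339   0  28  15 302] [352.4   6.4] [ 0.3779 -0.0778  0.03  ]
orange [481  13  18  11 128] [488.9  17.6] [0.4187 0.0552 0.03  ]
orange [ 237  158   41   39 1203] [257.6 177. ] [ 0.5273 -0.2093  0.03  ]
orange [273 251  11  44 215] [278.1 272.5] [ 0.6587 -0.2122  0.03  ]
blue [ 222  135   68   66 1955] [254.6 162.1] [ 0.513  -0.2098  0.01  ]
dial [465.5  38. ] 0.97 [0.431 0.052]
dial [344.4   1.5] 0.92 [ 0.3652 -0.0753]
near_pad [423.8 268.5] 0.54 [ 0.7109 -0.0158]
t27.95 tcp [ 0.5209 -0.2081  0.2183] psi 167.0 shift [100.8 150.  198.7] turn 0.0
microphone [267.5 253.4] 0.83 z0 [ 0.6444 -0.2223] z10 [ 0.639  -0.2214]
far_pad [266.4 253.5] 0.83 z0 [ 0.6442 -0.2238] z10 [ 0.6388 -0.2229]
far_pad [424.4 271.8] 0.58 z0 [ 0.7237 -0.0106] z10 [ 0.716  -0.0156]
t28.10 tcp [ 0.5211 -0.2083  0.2178] psi 167.0 shift [0. 0. 0.] turn 0.0
[0.5307 0.9509 0.3111]
```

View pics/w9.png

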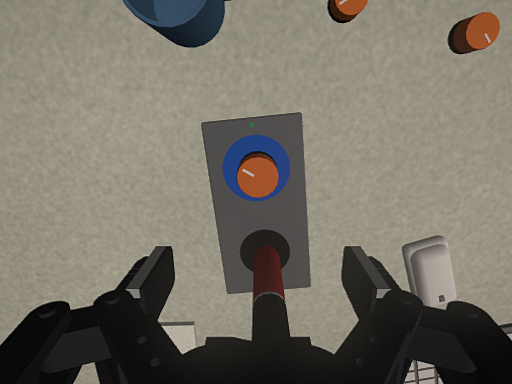

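The dial sits centred on the blue pad: its top is at (257,177) and the pad's centre at about (256,168), the shift being parallax. The mic stands on the black pad at (266,250). The gripper is clear.

Run:
```python
from h import *
C=cam("wrist",manip.sense());print(atz(C,(256,168),.01),atz(C,(257.5,177),.04))
print(manip.sign_off())
```

```text
[ 0.52138296 -0.21028857  0.01      ] [ 0.52563587 -0.2093784   0.04      ]
the job is handed in; nothing more can be done
None
```

The microphone stands upright on its own on the black pad and the orange dial on the blue pad, each measured within about 5 mm of its pad's centre. The job is handed in at about 28 s of the 61 s allowed; no verdict came back.

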